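Turn the block on the gauge plate and take a reading with the thickness pen

ROBOT

A 7-joint arm with a two-finger parallel gripper is mounted at the origin on a cart in front of the work surface, level with it; the furniture and walls round the work are solid. World frame = base frame: x ahead of the robot, y to its left, z up, the work surface at z = 0. Lengths are in m, angles in rad, forces in N, time in s.
With the tool pointing down it reaches from about 0.425 to 0.925 m from the base axis. Payload 6.8 kg.
Tool frame: the origin (TCP) lies between the finger pads; the fingertips stand 14 mm ahead of it and the grasp point (between the pads) lies 5 mm behind it; z points along the fingers, y is the line along which they close (so a half turn about z gives the same grasp; the last joint's range is limited). The gripper opens to 85 mm and grips with 20 to 120 N. Pads are 22 mm wide; open, the fingers measure 114 mm over their backs; the gripper's body (76 mm by 85 mm) begins 54 mm behind the grasp point. The pads swing forward as they close: fully open they stand 13 mm farther back than shut.
Start: joints at [1.031, 0.477, 0.022, 1.555, -0.011, 1.109, -0.083], TCP at [0.283, -0.613, 0.245] pointing down, gripper open.
Joint ranges: [-2.96, 2.96], [-0.34, 2.1], [-1.41, 1.46], [0.24, 2.44], [-1.37, 4.51], [0.17, 1.92], [-2.96, 2.96]. Speed limits (rad/s): [2.39, 2.39, 3.14, 3.14, 3.14, 3.14, 3.14].

INTERFACE

Orientations are given as a rotation vector (axis times angle).
In Python, from bench import r, eyes, ticket gives the robot as it stands. The module is installed in compiled form; this text tells all that it offers.
- The arm moves only by the tool arm_command, never from a script. Its argument "plan" is text: rows parted by semicolons, each of 4 numbers parted by spaces: the shift along the tool's x, y, z in m, then the turn about the tool's z in degrees. In form: tx ty tz yaw; .... A call has 1 to 20 rows; each row shifts and turns the commanded pose from where the row before left it, along the tool's axes as they then stand; what a row does not reach is not made up. A row lasts 1/8 s, in which the tool goes at most 62.5 mm and 10.7 degrees, less where a joint would pass 70% of its speed; a pose out of reach is approached as far as the arm can. A call is refused whole if a number of a shift passes 0.0625 or a number of a turn 10.7, either way. A call with a gripper value outside its range is refused whole. "hand" is the closure, from -1 (fully open) to 1 (shut), set as the call begins (left out, the last holds). The fingers move at their own pace and stop on an object; "grip_force" is the grip in N (left out, the last holds). Time passes only in rows, so rows that do not move let the fingers close. It gives the time, the measured TCP pose, the force, the opening and the grip force at its end, in the units of the state.
- r.get_obs(): the state, without advancing time (a new reading comes with each control period).
- eyes.grab_frame(name): name is "scene" or "top" or "wrist"; returns (picture, depth): 420x560x3 uint8, red, green, blue; 420x560 float32, m along the optical axis (not along the pixel's ray), 0 where there is no reading.
- eyes.calibration(name): a dict with "fov_y" (degrees; the focal length in pixels is half the picture's height over the tangent of half this angle, whatever the lens; pixels are square), "cx", "cy" (the principal point, pixels), "origin" and "attitude" of the camera in the world; the wrist camera has in their place "tool_from_camera" (4x4, takes a point from camera to tool coordinates, whose origin is the TCP and whose axes are the flange's). Camera axes: x right, y up, looking along -z (the intrinsics and any distortion apply to the point x, -y, -z); pixel columns grow to the right and rows downward; lengths in m; the calibration is good to about 2 mm. A picture is of the moment at which its call begins: read the wrist's pose just before it. calibration takes no time and is no camera call.
- ticket.hand_in(): hands the job in; it is judged then, once.
The state is a dict: "clock": time; "joints": joint angles; "qvel": joint speeds; "tau": joint torques, N m; "tcp_pos": TCP position; "orientation": TCP orientation; "contact_force": force on the tool from outside, world axes, zero at the start; "moment": the same for the moment, N m; "grip_width": finger opening in m; "gripper_force": force on a finger pad.
Only numpy, scipy, OpenCV 4.12 (cv2) and the standard library are available. Lean on these libraries where they do the work, as an engineer would, in place of code of your own. Each camera call takes 0.05 s, during which the arm holds its last target. There are 200 camera calls.

TASK

Turn the aluminium block on the gauge plate so that its brass side lies flush against the dark stop bar, and let go of it. Then take the yellow thickness pen out of its holder and hold it upright with its point on the red spot of the block, pressing gently so that the spring tip goes about half-way in and never bangs down on its stop. Finish while still holding the pen there, and do not disturb the other things on the desk.

Things in the scene. Friction and masses are not known exactly. Their poses are not given: they have to be found in the camera images.
- gauge_plate: fixed grey plate 140 x 170 mm, its top 12 mm above the desk, with a dark steel stop bar on it; origin under the plate's centre at desk height, z up, y along the bar, +x from the plate's centre towards the bar. The bar is 18 mm thick, 160 mm long and rises 18 mm above the plate's top
- bar_face (a point): middle of the bottom edge of the bar's working face (the face towards the plate's centre), on the plate's top, 50 mm from the plate's centre; axes as gauge_plate
- block: loose aluminium block, 44 (x) x 50 (y) x 30 (z) mm, about 0.18 kg, lying on the gauge plate, turned 60 to 140 degrees away from its wanted attitude; origin at the centre of its underside, z up; its +x side (50 mm wide) is faced with brass. With the brass side on the bar its x axis points along the plate's x axis
- brass_face (a point): centre of the block's brass side, 22 mm from the block's origin along x and 15 mm above its underside
- red_spot (a point): centre of the red spot (10 mm across) on the block's top, at x -8, y +11, z 30 mm in the block's frame; the blue spot beside it at y -12 mm was read before and is not wanted
- holder: fixed grey upright holder, 64 x 64 x 75 mm on an 72 mm square black foot, origin under its centre; the pen hangs in its 19 mm bore
- pen: loose gauge, 0.13 kg, upright in the holder; origin on its axis at the underside of its black collar (30 mm across), which rests on the holder's top; z up. Above: yellow flat-sided grip, 26 (x) x 20 (y) mm, 6 to 78 mm above the origin, display on its -x side. Below: steel barrel 14 mm across, 45 mm long, then the brass tip. Lifted 62 mm, the tip is out of the bore
- pen_point (a point): the rounded end of the brass tip (6 mm across), on the pen's axis, 60 mm below the pen's origin when the tip is fully out
- pen_tip (a joint): how far the spring tip is pushed in, m: 0 fully out, 0.008 on its stop; the spring takes about 0.7 N to begin and 0.35 N more per mm
- lab_timer: bystander: white timer 52 x 64 x 29 mm, origin at the centre of its underside
- oil_bottle: bystander: small brown bottle 29 mm across, 62 mm high, origin at the centre of its underside
- petri: bystander: pink petri dish 54 mm across, 16 mm high, origin at the centre of its underside
- tube_marker: bystander: white and blue felt marker 132 mm long, 13 mm thick, lying on the desk along its own y axis, origin at the centre of its underside
Things that resemble listed ones, but are neither listed nor needed, are in the scene too. What is shaped like the gauge_plate but pink or purple is not meant.

How it is judged:
On the way, in this order (a step that is already met when the one before it is completed fails the run):
1. the block lies with its brass side flush against the stop bar, let go (x of brass_face in the frame of bar_face between -0.003 and 0.003 m and y of brass_face in the frame of bar_face between -0.07 and 0.07 m and z of brass_face in the frame of bar_face between 0.012 and 0.018 m and angle between the x axis of block and the x axis of gauge_plate, either way round below 0.06 rad and angle between block's own z axis and vertical below 0.06 rad and contact force between the fingers and block below 0.1 N), for 0.2 s.
2. the pen is clear of its holder, in the fingers (z of pen_point in the frame of holder above 0.078 m and contact force between the fingers and pen above 0.5 N and contact force between pen and holder below 0.05 N and contact force between pen and block below 0.05 N), for 0.1 s.
At the end, for the whole second after the job is handed in: Brass side within 3 mm and 0.06 rad of flush with the bar, block flat, hand off it; the pen, held in the fingers and touching only the block, at rest, upright within 0.12 rad, its point within 5 mm of the red spot's centre, the tip pushed in 1.5 to 7 mm at 0.5 to 6 N (x of brass_face in the frame of bar_face between -0.003 and 0.003 m and y of brass_face in the frame of bar_face between -0.07 and 0.07 m and z of brass_face in the frame of bar_face between 0.012 and 0.018 m and angle between the x axis of block and the x axis of gauge_plate, either way round below 0.06 rad and angle between block's own z axis and vertical below 0.06 rad and horizontal distance between pen_point and red_spot below 0.005 m and angle between pen's own z axis and vertical below 0.12 rad and value of joint pen_tip between 0.0015 and 0.007 m and contact force between pen and block between 0.5 and 6 N and contact force between the fingers and pen above 0.5 N and contact force between the arm and block below 0.1 N and contact force between pen and gauge_plate below 0.05 N and contact force between pen and holder below 0.05 N and linear speed of pen below 0.02 m/s); the arm keeps its last pose, push and grip.
It fails at once if the pen bangs or presses hard on the block (contact force between pen and block above 10 N).
It fails at once if a bystander is disturbed (distance of any of lab_timer, oil_bottle, petri, tube_marker from where it was at the start of the episode above 0.03 m).
It also fails if it takes over 48 s, if anything falls off the work surface, if the arm or the gripper's body presses on something with over 40 N, if the wrist force passes 120 N, or if a joint passes its speed limit or range.

## Working session

There is one attempt and no reset: what is moved stays moved. The work goes in short steps, Python scripts to look and compute and a tool call to move; the robot and the scene stay as the last step left them, time stands still between calls to the robot, and variables do not carry over. Pictures are saved under pics/ and viewed, at most 10 in all, crops included, and the job is handed in when it is done.

Besides the shell and the picture viewer there is one more tool, called after ">>>" as name(argument=value, ...) on one line, values as JSON. arm_command: Moves the arm, as the interface text tells. Its arguments: {"type":"object","properties":{"plan":{"type":"string"},"hand":{"type":"number"},"grip_force":{"type":"number"}},"required":["plan"]}

```bash
mkdir -p pics; cat > h.py <<'E'
import numpy as np, cv2
from scipy.spatial.transform import Rotation as R
from bench import r, eyes, ticket
def grab(n):
    o=r.get_obs(); p,d=eyes.grab_frame(n); c=eyes.calibration(n)
    if n=="wrist":
        T=np.eye(4);T[:3,:3]=R.from_rotvec(o["orientation"]).as_matrix();T[:3,3]=o["tcp_pos"]
        c["T"]=T@np.array(c["tool_from_camera"])
    return p,d,c
def save(n,p,s=1): cv2.imwrite("pics/"+n,cv2.cvtColor(cv2.resize(p,None,fx=s,fy=s,interpolation=cv2.INTER_CUBIC),cv2.COLOR_RGB2BGR))
E
python3 - <<'E'
from h import *
for n in("top","scene","wrist"):
    p,d,c=grab(n); save(n+"0.png",p); np.savez(n+"0.npz",p=p,d=d); print(n,c)
print(r.get_obs())
E
```

```text
top {'fov_y': 56.61403128421197, 'cx': 287.94578391969833, 'cy': 208.17269857710832, 'origin': array([ 0.43269805, -0.20440992,  1.36162168]), 'attitude': array([ 0.04937935, -0.03044609, -1.59007524])}
scene {'fov_y': 52.46014931311797, 'cx': 276.0134321281399, 'cy': 210.90403149969208, 'origin': array([-0.03805165,  0.69170635,  0.78702432]), 'attitude': array([ 0.33771787, -1.21777813, -2.31778129])}
wrist {'fov_y': 71.0068456048619, 'cx': 278.9492953492766, 'cy': 208.96231048610113, 'tool_from_camera': array([[ 4.77796799e-04,  9.63106609e-01,  2.69119735e-01,
         6.62603376e-02],
       [ 9.99999705e-01, -2.98526526e-04, -7.07059956e-04,
         6.11932186e-04],
       [-6.00634737e-04,  2.69119993e-01, -9.63106468e-01,
        -1.28989308e-01],
       [ 0.00000000e+00,  0.00000000e+00,  0.00000000e+00,
         1.00000000e+00]]), 'T': array([[ 0.41895073,  0.87436555,  0.24487787,  0.34281823],
       [-0.90800835,  0.40374172,  0.11186357, -0.58559794],
       [-0.00105776, -0.26921647,  0.96307911,  0.37339855],
       [ 0.        ,  0.        ,  0.        ,  1.        ]])}
{'clock': 0.15, 'joints': array([ 1.03086129,  0.47762302,  0.02235698,  1.55620505, -0.01149565,
        1.10927613, -0.08307509]), 'qvel': array([-0.00095272, -0.00336577, -0.00024647, -0.00315932,  0.00069995,
        0.00135298,  0.00048084]), 'tau': array([ 2.29312456e-03, -5.96926653e+01,  1.61006738e+00, -2.81494868e+01,
        1.26364900e-02,  6.56021613e-03,  2.93508727e-06]), 'tcp_pos': array([ 0.28232601, -0.61265468,  0.2445488 ]), 'orientation': array([-3.06733965e+00, -6.72837435e-01,  6.25265794e-04]), 'contact_force': array([-1.04103792, -0.40892952, -0.62209221]), 'moment': array([ 0.04056171,  0.05717289, -0.04436304]), 'gripper_force': 0.0, 'grip_width': 0.08551706164943075}
```

View pics/top0.png

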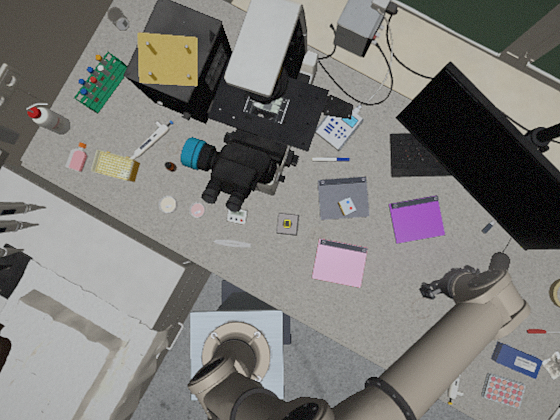

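View pics/scene0.png

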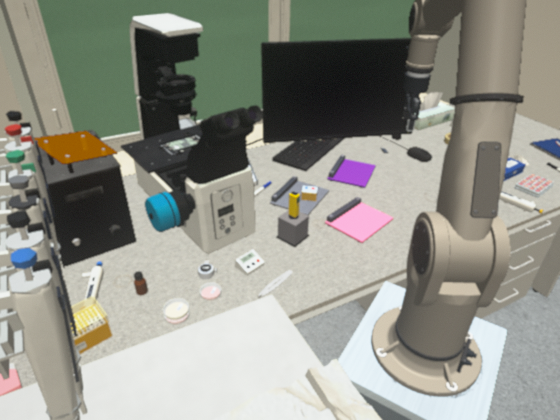

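```bash
cat >> h.py <<'E'
def ray(c,uv):
    f=210/np.tan(np.radians(c["fov_y"]/2)); uv=np.atleast_2d(np.asarray(uv,float))
    v=np.c_[(uv[:,0]-c["cx"])/f,-(uv[:,1]-c["cy"])/f,-np.ones(len(uv))]
    if "T" in c: M,o=c["T"][:3,:3],c["T"][:3,3]
    else: M,o=R.from_rotvec(c["attitude"]).as_matrix(),np.array(c["origin"])
    return o,v@M.T
def onz(c,uv,z):
    o,v=ray(c,uv); return o+v*((z-o[2])/v[:,2])[:,None]
def pix(c,P):
    f=210/np.tan(np.radians(c["fov_y"]/2))
    if "T" in c: M,o=c["T"][:3,:3],c["T"][:3,3]
    else: M,o=R.from_rotvec(c["attitude"]).as_matrix(),np.array(c["origin"])
    q=(np.atleast_2d(P)-o)@M; return np.c_[c["cx"]+f*q[:,0]/-q[:,2],c["cy"]-f*q[:,1]/-q[:,2]]
def blob(mask,n=1):
    k,l,s,ce=cv2.connectedComponentsWithStats(mask.astype(np.uint8)); i=1+np.argsort(-s[1:,4])[:n]
    return [(ce[j].round(1),s[j,4],l==j) for j in i]
E
python3 - <<'E'
from h import *
z=np.load("top0.npz");p,d=z["p"],z["d"];c=eyes.calibration("top")
save("top_crop.png",p[140:300,220:460],3.3)
hsv=cv2.cvtColor(p,cv2.COLOR_RGB2HSV);H,S,V=hsv.transpose(2,0,1).astype(int)
roi=np.zeros(p.shape[:2],bool);roi[170:240,270:375]=1
for n,m in dict(red=((H<10)|(H>170))&(S>110),blue=(H>95)&(H<125)&(S>110),yel=(H>18)&(H<35)&(S>110)&(V>90)).items():
    for ce,a,_ in blob(m&roi,2): print(n,ce,a,onz(c,ce,.042 if n!="yel" else .153).round(4))
m=roi&(V<75); 
for ce,a,l in blob(m,3):
    print("dark",ce,a,onz(c,cv2.boxPoints(cv2.minAreaRect(np.argwhere(l)[:,::-1].astype(np.float32))),.030).round(3).tolist())
m=roi&(V>185)&(S<40)
for ce,a,l in blob(m,2):
    print("bright",ce,a,onz(c,cv2.boxPoints(cv2.minAreaRect(np.argwhere(l)[:,::-1].astype(np.float32))),.042).round(3).tolist())
for q in((325,210),(300,260),(347,205),(288,224),(310,182)):
    print(q,(onz(c,q,0)),d[q[1],q[0]], V[q[1],q[0]])
E
```

```text
red [350.5 207.5] 4 [[ 0.4978 -0.4008  0.042 ]]
red [272. 177.] 1 [[ 0.6071 -0.137   0.042 ]]
blue [347.5 201.5] 4 [[ 0.5184 -0.3912  0.042 ]]
blue [283.5 176.5] 2 [[ 0.608  -0.1762  0.042 ]]
yel [286.8 223.7] 38 [[ 0.4461 -0.186   0.153 ]]
yel [342.  211.5] 6 [[ 0.4805 -0.3577  0.153 ]]
dark [271.8 174.2] 47 [[0.633, -0.13, 0.03], [0.633, -0.147, 0.03], [0.595, -0.146, 0.03], [0.595, -0.129, 0.03]]
dark [281. 178.] 36 [[0.595, -0.155, 0.03], [0.619, -0.163, 0.03], [0.613, -0.18, 0.03], [0.589, -0.172, 0.03]]
dark [272.5 192.9] 10 [[0.557, -0.132, 0.03], [0.557, -0.142, 0.03], [0.55, -0.142, 0.03], [0.55, -0.132, 0.03]]
bright [347.1 206. ] 135 [[0.517, -0.362, 0.042], [0.534, -0.397, 0.042], [0.491, -0.416, 0.042], [0.475, -0.382, 0.042]]
bright [271.5 182.5] 2 [[0.59, -0.137, 0.042], [0.59, -0.137, 0.042], [0.587, -0.133, 0.042], [0.587, -0.133, 0.042]]
(325, 210) [[ 0.49295395 -0.31796153  0.        ]] 1.3506602 136
(300, 260) [[ 0.32093562 -0.22707051  0.        ]] 1.3566248 155
(347, 205) [[ 0.50889702 -0.39510278  0.        ]] 1.3160676 195
(288, 224) [[ 0.44662978 -0.18782606  0.        ]] 1.2051755 82
(310, 182) [[ 0.59225527 -0.2678077   0.        ]] 1.3662632 159
```

View pics/top_crop.png

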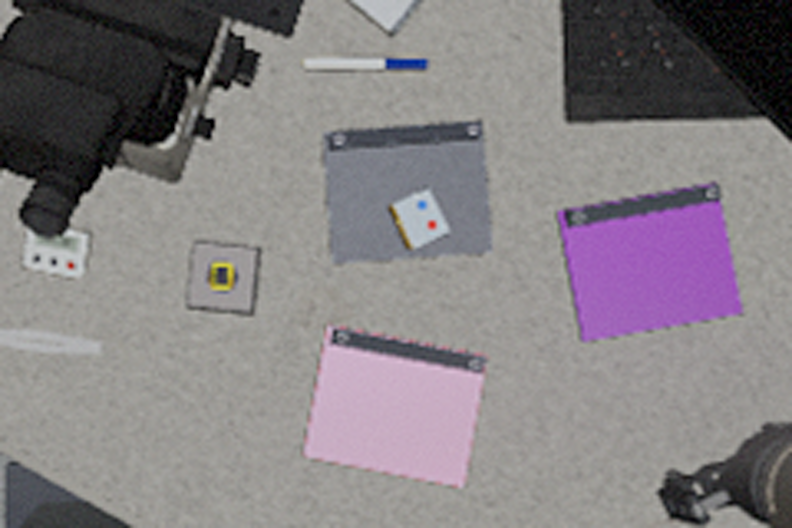

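The grey plate is at crop (410,190), and the pink one (395,405) and the purple one (650,260) are excluded by colour. Its bar is on the top edge (crop y≈135). The block is at (420,218) with brass facing left and slightly down, and red at (432,225). The only yellow pen in a grey holder is at (223,276). I'll move above the block for a closer look.

>>> arm_command(plan="0.029 -0.011 0 0;0.029 -0.011 0 0;0.029 -0.011 0 0;0.029 -0.011 0 0;0.029 -0.011 0 0;0.029 -0.011 0 0;0.029 -0.011 0 0;0.029 -0.011 0 0;0.029 -0.011 0 0;0.029 -0.011 0 0;0 0 0.005 -10;0 0 0.005 -10;0 0 0.005 -10;0 0 0.005 -10;0 0 0.005 -10;0 0 0.005 -10;0 0 0.005 -10;0 0 0.005 -10;0 0 0.005 -10;0 0 0 0", hand=-1)

```text
clock: 2.65
tcp_pos: [0.4993, -0.3917, 0.1996]
orientation: [-1.696, -2.643, -0.001]
contact_force: [0.4, -0.3, 0.3]
grip_width: 0.0853
gripper_force: 0.0
```

```bash
python3 - <<'E'
from h import *
p,d,c=grab("wrist"); save("w1.png",p); np.savez("w1.npz",p=p,d=d,T=c["T"]); o=r.get_obs(); print(o["tcp_pos"],R.from_rotvec(o["orientation"]).as_matrix(),o["joints"],o["clock"])
E
```

```text
[ 0.49955328 -0.39181927  0.19996083] [[-4.14995226e-01  9.09823454e-01 -4.94316671e-04]
 [ 9.09823236e-01  4.14995482e-01  6.54255770e-04]
 [ 8.00396430e-04 -1.78227772e-04 -9.99999664e-01]] [ 0.85276794  0.4851195  -0.38926983  1.67905676  0.20889515  1.01939492
  0.82187201] 2.7
```

View pics/w1.png

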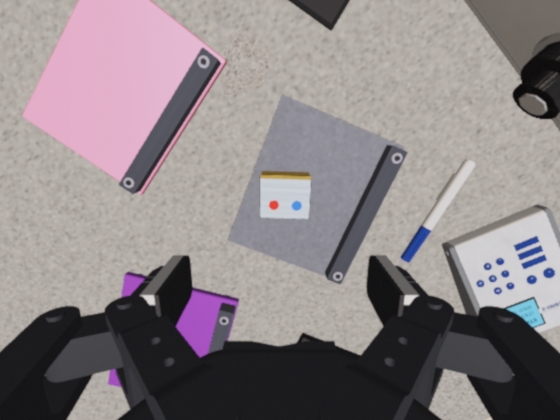

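The block is at (286,196) with brass on the upper side, red at (274,205) and blue at (297,206). The bar runs from (397,155) to (337,278). Now I'll measure both.

```bash
cat > meas.py <<'E'
from h import *
def meas(p,c,roi):
    H,S,V=cv2.cvtColor(p,cv2.COLOR_RGB2HSV).transpose(2,0,1).astype(int)
    out={}
    x0,y0,x1,y1=roi; m0=np.zeros(p.shape[:2],bool); m0[y0:y1,x0:x1]=1
    red=onz(c,blob(m0&((H<10)|(H>170))&(S>120)&(V>90))[0][0],.042)[0]
    blue=onz(c,blob(m0&(H>95)&(H<125)&(S>120)&(V>120))[0][0],.042)[0]
    y=red-blue; L=np.hypot(*y[:2]); a=np.arctan2(y[1],y[0])-np.pi/2
    M=np.array([[np.cos(a),-np.sin(a)],[np.sin(a),np.cos(a)]])
    org=(red[:2]-M@[-.008,.011]+blue[:2]-M@[-.008,-.012])/2
    print("red",red.round(4),"blue",blue.round(4),"sep",L.round(4),"blockyaw",np.degrees(a).round(2),"org",org.round(4))
    bar=blob(m0&(V<75)&(S<90))[0]
    q=cv2.boxPoints(cv2.minAreaRect(np.argwhere(bar[2])[:,::-1].astype(np.float32)))
    print("barpx",bar[0],bar[1],q.round(0).tolist()); return org,a,bar[2]
E
python3 - <<'E'
from meas import *
z=np.load("w1.npz");p=z["p"];c=eyes.calibration("wrist");c["T"]=z["T"]
org,a,b=meas(p,c,(225,90,410,285))
P=onz(c,np.argwhere(b)[:,::-1],.030)[:,:2]
(cx,cy),(w,h),ang=cv2.minAreaRect((P*1000).astype(np.float32)); print("bar top",cx,cy,w,h,ang)
S=onz(c,[(397,157.5),(338,276.5)],.030); t=S[0]-S[1]; print("screws yaw",np.degrees(np.arctan2(t[1],t[0]))-90,np.hypot(*t[:2]), S.mean(0))
E
```

```text
red [ 0.4957 -0.402   0.042 ] blue [ 0.6466 -0.3937  0.042 ] sep 0.1512 blockyaw -266.85 org [ 0.5702 -0.3899]
barpx [358.2 208.6] 649 [[323.0, 274.0], [387.0, 144.0], [391.0, 146.0], [328.0, 276.0]]
bar top 580.069091796875 -378.4587097167969 4.915204048156738 154.17893981933594 2.9278171062469482
screws yaw 3.1878213865743703 0.1423152531287952 [ 0.59335999 -0.37969712  0.03      ]
```

```bash
python3 - <<'E'
from meas import *
z=np.load("w1.npz");p=z["p"];c=eyes.calibration("wrist");c["T"]=z["T"]
org,a,b=meas(p,c,(260,178,312,222))
H,S,V=cv2.cvtColor(p,cv2.COLOR_RGB2HSV).transpose(2,0,1).astype(int)
m=np.zeros_like(V,bool);m[165:225,250:320]=1
t=blob(m&(V>150)&(S<60))[0]; P=onz(c,np.argwhere(t[2])[:,::-1],.042)[:,:2]
print(cv2.minAreaRect((P*1000).astype(np.float32)))
o=r.get_obs();M=R.from_rotvec(o["orientation"]).as_matrix()
print("tool delta to block org",(M.T@(np.r_[org,.030]-o["tcp_pos"])).round(4))
# pen from top+scene
for n,roi in(("top",(270,205,305,245)),("scene",(280,185,310,220))):
    z=np.load(n+"0.npz");H,S,V=cv2.cvtColor(z["p"],cv2.COLOR_RGB2HSV).transpose(2,0,1).astype(int)
    m=np.zeros_like(V,bool);m[roi[1]:roi[3],roi[0]:roi[2]]=1
    b=blob(m&(H>18)&(H<35)&(S>110)&(V>90))[0];pt=np.argwhere(b[2])[:,::-1]
    cc=eyes.calibration(n);print(n,b[0],b[1],pt.min(0),pt.max(0),onz(cc,b[0],.153 if n=="top" else .117))
E
```

```text
red [ 0.4957 -0.402   0.042 ] blue [ 0.5169 -0.3932  0.042 ] sep 0.023 blockyaw -247.4 org [ 0.5027 -0.3904]Traceback (most recent call last):
  File "<stdin>", line 3, in <module>
  File "meas.py", line 12, in meas
    bar=blob(m0&(V<75)&(S<90))[0]
        ~~~~~~~~~~~~~~~~~~~~~~^^^
IndexError: list index out of range
```

>>> arm_command(plan="0 0.0034 0.02 1.9;0 0 0.03 0;0 0 0.03 0;0 0 0.03 0;0 0 0.03 0;0 0 0.02 0;0 0 0.011 0;0 0 0 0", hand=-1)

```text
clock: 3.7
tcp_pos: [0.5029, -0.3903, 0.029]
orientation: [-1.738, -2.616, 0.0]
contact_force: [0.5, 0.6, -0.1]
grip_width: 0.0854
gripper_force: 0.0
```

>>> arm_command(plan="0 0 0 0;0 0 0 0;0 0 0 0;0 0 0 0;0 0 0 0;0 0 0 0;0 0 0 0;0 0 0 0", hand=1, grip_force=30)

```text
clock: 4.7
tcp_pos: [0.5037, -0.3908, 0.0305]
orientation: [1.737, 2.616, -0.0]
contact_force: [-0.6, 0.1, 7.1]
grip_width: 0.0495
gripper_force: 32.9
```

>>> arm_command(plan="0 0 -0.006 0;0 0 0 9.95;0 0 0 9.95;0 0 0 9.95;0 0 0 9.95;0 0 0 9.95;0 0 0 9.95;0 0 0 9.95;0 0 0 9.95;0 0 0 9.95;0 0 0 9.95;0 0 0 10;0.015 0 0 0;0.015 0 0 0;0.012 0 0 0;0.01 0 0 0;0 0 0 0;0 0 0 0")

```text
clock: 6.95
tcp_pos: [0.5542, -0.3876, 0.0352]
orientation: [-3.14, -0.091, 0.001]
contact_force: [-0.2, -0.1, -1.5]
grip_width: 0.0495
gripper_force: 32.0
```

```bash
python3 - <<'E'
from h import *
p,d,c=grab("wrist"); save("w2.png",p); np.savez("w2.npz",p=p,d=d,T=c["T"]); o=r.get_obs(); m=R.from_rotvec(o["orientation"]).as_matrix();print(o["tcp_pos"],np.degrees(np.arctan2(m[1,0],m[0,0])),m[:,2])
E
```

```text
[ 0.55405411 -0.387645    0.03519727] 3.3102000075711664 [-7.92597717e-04 -8.91515783e-06 -9.99999686e-01]
```

View pics/w2.png

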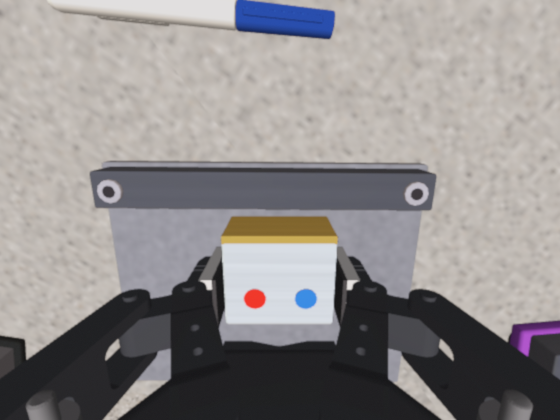

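```bash
python3 - <<'E'
from h import *
z=np.load("w2.npz");p=z["p"];c=eyes.calibration("wrist");c["T"]=z["T"]
g=cv2.cvtColor(p,cv2.COLOR_RGB2GRAY).astype(float)
print("col280",g[160:250,280].astype(int).tolist())
def edge(x):  # plate/bar front edge row
    s=cv2.GaussianBlur(g,(3,3),0)[200:216,x]; k=np.argmax(np.diff(s)); return 200.5+k
E1=[(x,edge(x)) for x in (130,150,170,190,350,370,390,405)]
print(E1); P=onz(c,E1,.030); k=np.polyfit(P[:,1],P[:,0],1); print("bar front edge: yaw",-np.degrees(np.arctan(k[0])),"x at y=-.39",np.polyval(k,-.39))
S=onz(c,[(108,191),(417,193.5)],.030); t=S[0]-S[1]; print("screws",np.degrees(np.arctan2(t[1],t[0]))-90,np.hypot(*t[:2]),S.mean(0))
H,Sa,V=cv2.cvtColor(p,cv2.COLOR_RGB2HSV).transpose(2,0,1).astype(int)
m=(H>15)&(H<32)&(Sa>100); m[:205]=0;m[260:]=0;m[:,:200]=0;m[:,350:]=0
b=blob(m)[0];ys=np.where(b[2].sum(1)>60)[0];print(ys.min(),ys.max())
zt=.0352-.0305+.042
top=onz(c,[(240,ys.max()+.5),(320,ys.max()+.5)],zt);bot=onz(c,[(240,ys.min()-.5),(320,ys.min()-.5)],zt-.03);print("brass",top,bot)
m0=np.zeros_like(m);m0[285:312,235:325]=1
for n,q in(("red",((H<10)|(H>170))&(Sa>120)),("blue",(H>95)&(H<125)&(Sa>120)&(V>120))): print(n,onz(c,blob(m0&q)[0][0],zt))
E
```

```text
col280 [183, 163, 126, 124, 144, 151, 149, 122, 75, 56, 54, 56, 75, 92, 96, 97, 96, 95, 95, 95, 95, 95, 94, 94, 94, 95, 95, 96, 96, 97, 98, 99, 98, 98, 97, 97, 97, 98, 97, 97, 96, 96, 96, 95, 95, 95, 96, 96, 96, 110, 135, 147, 147, 148, 149, 144, 125, 104, 102, 102, 103, 103, 104, 104, 105, 103, 104, 104, 104, 105, 106, 105, 103, 103, 105, 119, 156, 172, 171, 171, 171, 171, 175, 197, 214, 219, 220, 220, 220, 220]
[(130, np.float64(207.5)), (150, np.float64(208.5)), (170, np.float64(208.5)), (190, np.float64(208.5)), (350, np.float64(209.5)), (370, np.float64(209.5)), (390, np.float64(209.5)), (405, np.float64(210.5))]
bar front edge: yaw 2.914905936236061 x at y=-.39 0.5834831406259291
screws 2.8699083923469004 0.14387371436927984 [ 0.59101955 -0.37918547  0.03      ]
217 242
brass [[ 0.57221525 -0.37114624  0.0467    ]
 [ 0.57420705 -0.40531437  0.0467    ]] [[ 0.57439472 -0.36729701  0.0167    ]
 [ 0.57683611 -0.40912713  0.0167    ]]
red [[ 0.54538867 -0.3782303   0.0467    ]]
blue [[ 0.54678507 -0.40136693  0.0467    ]]
```

>>> arm_command(plan="0 0 0.002 0.4;0 0 0.002 0;0.0015 0 0 0;0.0015 0 0 0;0.0015 0 0 0;0.0015 0 0 0;0.001 0 0 0;0.001 0 0 0;0.001 0 0 0;0.001 0 0 0;0 0 0 0;0 0 0 0")

```text
clock: 8.5
tcp_pos: [0.5609, -0.3872, 0.0307]
orientation: [-3.139, -0.078, 0.01]
contact_force: [-9.8, 0.3, 3.0]
grip_width: 0.0494
gripper_force: 32.6
```

>>> arm_command(plan="0 0 0 0;0 0 0 0;0 0 0 0;0 0 0 0;0 0 0 0;0 0 0 0", hand=-1)

```text
clock: 9.25
tcp_pos: [0.5649, -0.3868, 0.0313]
orientation: [3.14, 0.081, 0.0]
contact_force: [0.5, -0.1, 0.0]
grip_width: 0.0855
gripper_force: 0.0
```

>>> arm_command(plan="0 0 -0.02 0;0 0 -0.03 0;0 0 -0.04 0;0 0 -0.04 0;0 0 -0.04 0;0 0 0 0;0 0 0 0")

```text
clock: 10.12
tcp_pos: [0.5646, -0.3867, 0.2019]
orientation: [3.14, 0.081, 0.001]
contact_force: [0.7, -0.2, -0.1]
grip_width: 0.0853
gripper_force: 0.0
```

```bash
python3 - <<'E'
from h import *
p,d,c=grab("wrist"); save("w3.png",p); np.savez("w3.npz",p=p,d=d,T=c["T"]); o=r.get_obs(); m=R.from_rotvec(o["orientation"]).as_matrix();print(o["tcp_pos"],np.degrees(np.arctan2(m[1,0],m[0,0])),m[:,2],o["joints"])
E
```

```text
[ 0.56431105 -0.38640852  0.20093462] 2.936350360093631 [-8.84975138e-04  6.81029438e-04 -9.99999377e-01] [ 0.36087729  0.53758039  0.21509654  1.58454039 -0.12764148  1.03438062
 -0.9075504 ]
```

View pics/w3.png

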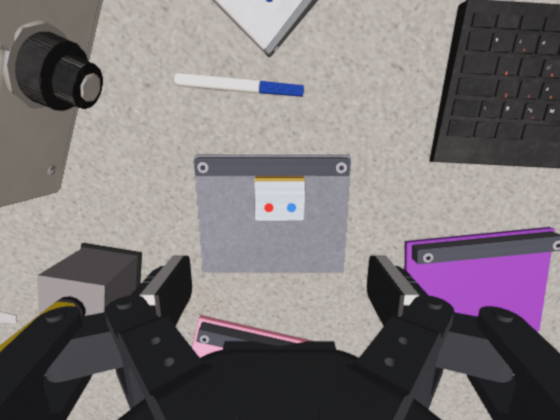

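The block is flush against the bar, brass at (279,178) touching the bar edge, with red at (268,208). The holder is at lower left (90,285). Next I'll move over the pen.

>>> arm_command(plan="0 0 -0.03 0;0 0 -0.03 0;-0.0135 -0.0257 0 0;-0.0135 -0.0257 0 0;-0.0135 -0.0257 0 0;-0.0135 -0.0257 0 0;-0.0135 -0.0257 0 0;-0.0135 -0.0257 0 0;-0.0135 -0.0257 0 0;-0.0135 -0.0257 0 0;0 0 0 0;0 0 0 0")

```text
clock: 11.68
tcp_pos: [0.4464, -0.1874, 0.2609]
orientation: [3.14, 0.08, -0.001]
contact_force: [0.7, 0.2, 0.1]
grip_width: 0.0854
gripper_force: 0.0
```

```bash
python3 - <<'E'
from h import *
z=np.load("w3.npz");q=z["p"];c=eyes.calibration("wrist");c["T"]=z["T"]
H,S,V=cv2.cvtColor(q,cv2.COLOR_RGB2HSV).transpose(2,0,1).astype(int)
m=np.zeros_like(V,bool);m[185:222,250:310]=1
a=onz(c,blob(m&((H<10)|(H>170))&(S>120))[0][0],.042)[0];b=onz(c,blob(m&(H>95)&(H<125)&(S>120)&(V>120))[0][0],.042)[0];t=a-b
print("red",a,"yaw",np.degrees(np.arctan2(t[1],t[0]))-90)
S2=onz(c,[(203,167.5),(341.5,168)],.03);t=S2[0]-S2[1];print("bar",np.degrees(np.arctan2(t[1],t[0]))-90,S2.mean(0))
p,d,c=grab("wrist"); save("w4.png",p); np.savez("w4.npz",p=p,d=d,T=c["T"]); o=r.get_obs(); m=R.from_rotvec(o["orientation"]).as_matrix();print(o["tcp_pos"],np.degrees(np.arctan2(m[1,0],m[0,0])),m[:,2],o["joints"])
E
```

```text
red [ 0.55200213 -0.37810306  0.042     ] yaw 2.9499923795747947
bar 2.750585828437707 [ 0.59074518 -0.38003294  0.03      ]
[ 0.44654429 -0.18768011  0.26097582] 2.896777071284329 [-5.10604195e-04 -2.23304825e-04 -9.99999845e-01] [ 0.12200584  0.14186069  0.16286447  1.98885775 -0.02659781  1.01331367
 -1.22289161]
```

View pics/w4.png

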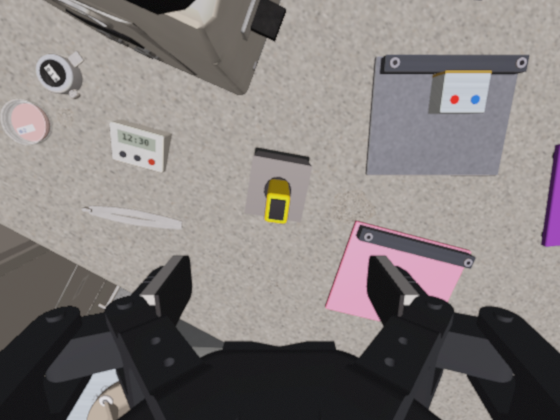

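```bash
python3 - <<'E'
from h import *
z=np.load("w4.npz");q=z["p"];c=eyes.calibration("wrist");c["T"]=z["T"]
save("pen_crop.png",q[140:235,230:325],6)
H,S,V=cv2.cvtColor(q,cv2.COLOR_RGB2HSV).transpose(2,0,1).astype(int)
m=np.zeros_like(V,bool);m[175:230,255:300]=1
b=blob(m&(H>18)&(H<35)&(S>110)&(V>170))[0]
hull=cv2.convexHull(np.argwhere(b[2])[:,::-1].astype(np.float32))[:,0]
P=onz(c,hull,.153)[:,:2]; print(b[1],cv2.minAreaRect((P*1000).astype(np.float32)))
m=np.zeros_like(V,bool);m[140:230,235:320]=1
g=blob(m&(V<60)&(cv2.GaussianBlur(q,(3,3),0).max(2)<70),3)
for ce,a,_ in g: print(ce,a)
E
```

```text
344 ((447.4487609863281, -186.8974151611328), (19.421358108520508, 25.137340545654297), 85.44642639160156)
[281.7 153.7] 150
[276.2 216. ] 42
```

View pics/pen_crop.png

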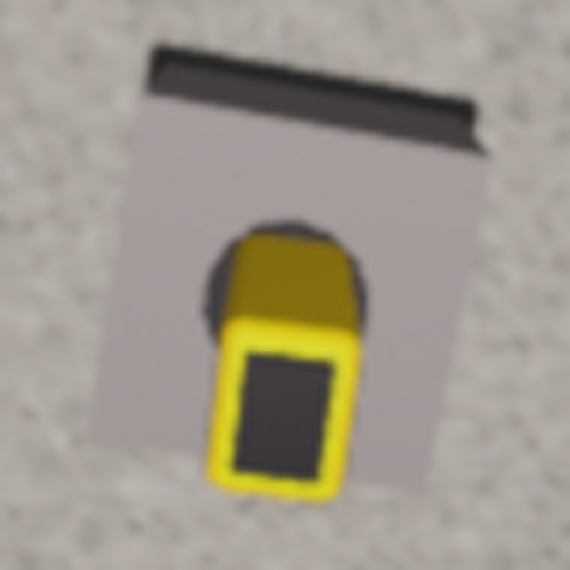

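The pen in its holder is unique: yellow top at crop (285,410), with the 26 mm side running nearly vertical. Descend and grip.

>>> arm_command(plan="0 0 0 7.5;0.001 -0.001 0.02 0;0 0 0.03 0;0 0 0.03 0;0 0 0.03 0;0 0 0.02 0;0 0 0.014 0;0 0 0 0", hand=-1)

```text
clock: 12.72
tcp_pos: [0.4471, -0.1864, 0.1165]
orientation: [-3.139, 0.126, 0.003]
contact_force: [-0.1, -0.1, 0.5]
grip_width: 0.0852
gripper_force: 0.0
```

>>> arm_command(plan="0 0 0 0;0 0 0 0;0 0 0 0;0 0 0 0;0 0 0 0;0 0 0 0;0 0 0 0;0 0 0 0", hand=1, grip_force=40)

```text
clock: 13.72
tcp_pos: [0.4478, -0.1862, 0.1177]
orientation: [3.139, -0.125, 0.001]
contact_force: [-1.0, 0.6, 5.8]
grip_width: 0.0193
gripper_force: 44.2
```

>>> arm_command(plan="0 0 -0.005 0;0 0 -0.01 0;0 0 -0.015 0;0 0 -0.02 0;0 0 -0.02 0;0 0 -0.02 0;0 0 -0.015 0;0 0 -0.01 0;0 0 -0.005 0;0 0 0 0;0 0 0 0")

```text
clock: 15.1
tcp_pos: [0.4471, -0.186, 0.2367]
orientation: [-3.139, 0.125, 0.002]
contact_force: [-0.6, 0.2, -0.9]
grip_width: 0.0197
gripper_force: 43.3
```

```bash
python3 - <<'E'
from h import *
p,d,c=grab("wrist"); save("w5.png",p); np.savez("w5.npz",p=p,d=d,T=c["T"]); o=r.get_obs(); m=R.from_rotvec(o["orientation"]).as_matrix();print(o["tcp_pos"],np.degrees(np.arctan2(m[1,0],m[0,0])),m[:,2],o["contact_force"])
t=o["tcp_pos"]
for k in(.04,.08,.1027): print(pix(c,t+k*m[:,2]))
dx=np.array([.552,-.3781,t[2]])-t; print("tool delta",m.T@dx)
E
```

```text
[ 0.44717041 -0.18601016  0.23670443] -4.561485961039255 [-1.16635521e-03  2.35117576e-04 -9.99999292e-01] [-0.13576348  1.03680976 -1.95240461]
[[276.42757232 239.71083215]]
[[276.82733747 219.87311519]]
[[276.9973792  211.43506176]]
tool delta [ 1.19774152e-01  1.83144403e-01 -1.67432233e-04]
```

View pics/w5.png

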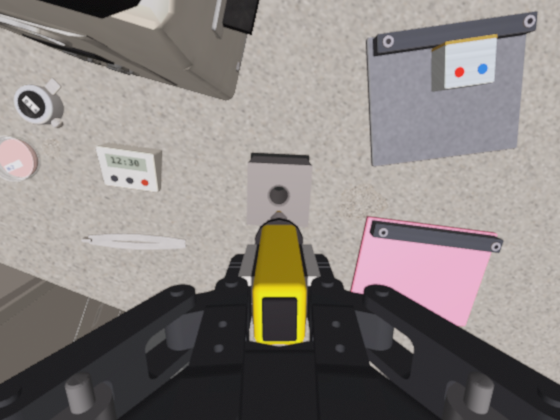

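```bash
python3 - <<'E'
from h import *
z=np.load("w5.npz");q=z["p"];c=eyes.calibration("wrist");c["T"]=z["T"]; T=c["T"]; o=r.get_obs(); m=R.from_rotvec(o["orientation"]).as_matrix(); t=o["tcp_pos"]
H,S,V=cv2.cvtColor(q,cv2.COLOR_RGB2HSV).transpose(2,0,1).astype(int)
w=np.zeros_like(V,bool);w[270:350,245:315]=1
b=blob(w&(H>18)&(H<35)&(S>110)&(V>170))[0];hull=cv2.convexHull(np.argwhere(b[2])[:,::-1].astype(np.float32))[:,0]
zt=t[2]+.0353; P=onz(c,hull,zt)[:,:2]; rc=cv2.minAreaRect((P*1000).astype(np.float32)); print("top",rc,"tool off",(m.T@np.r_[np.array(rc[0])/1000-t[:2],0]).round(4))
# predicted collar rim (top & bottom) extreme row
a=np.linspace(0,2*np.pi,90)
for zc in(-.0427,-.0367):
    rim=np.c_[.015*np.cos(a),.015*np.sin(a),-zc+0*a]@m.T+t; u=pix(c,rim); print("rim pred: min row",u[:,1].min().round(1),"col range",u[:,0].min().round(1),u[:,0].max().round(1))
print("col279",V[205:235,279].tolist()); 
for y in(221,224,227): print(y,V[y,248:312].tolist())
s,ds=eyes.grab_frame("scene");cs=eyes.calibration("scene");u=pix(cs,[t+[0,0,.0353],t-[0,0,.1027]]);print(u)
x0,y0=u.mean(0).astype(int);save("scene5.png",s[y0-50:y0+50,x0-50:x0+50],6);np.savez("s5.npz",p=s);print(x0,y0)
E
```

```text
top ((447.2732849121094, -187.5788116455078), (18.995044708251953, 25.435649871826172), 85.44458770751953) tool off [ 0.0002  0.0016 -0.    ]
rim pred: min row 215.0 col range 252.4 300.5
rim pred: min row 218.0 col range 251.5 301.3
col279 [145, 157, 168, 173, 171, 157, 131, 116, 116, 116, 117, 114, 88, 41, 31, 59, 71, 69, 72, 95, 126, 140, 141, 141, 141, 141, 142, 141, 141, 141]
221 [172, 172, 172, 172, 172, 172, 172, 172, 172, 172, 171, 172, 172, 172, 172, 170, 168, 154, 120, 71, 38, 34, 37, 43, 48, 56, 60, 62, 65, 68, 71, 71, 70, 66, 63, 61, 55, 53, 46, 38, 36, 43, 75, 118, 146, 163, 170, 171, 171, 171, 171, 171, 171, 171, 171, 171, 171, 171, 171, 172, 181, 185, 184, 185]
224 [179, 179, 176, 175, 174, 174, 174, 173, 173, 172, 172, 171, 169, 155, 119, 70, 46, 57, 80, 91, 94, 94, 95, 95, 95, 95, 95, 95, 95, 95, 95, 95, 95, 94, 95, 95, 94, 95, 95, 95, 95, 95, 94, 85, 65, 51, 76, 119, 154, 168, 170, 171, 171, 171, 171, 172, 171, 171, 171, 172, 174, 178, 180, 182]
227 [182, 180, 180, 180, 181, 181, 182, 184, 188, 190, 179, 134, 59, 48, 80, 111, 127, 134, 138, 140, 141, 140, 140, 140, 140, 140, 140, 140, 141, 141, 141, 141, 141, 141, 142, 141, 141, 142, 142, 142, 142, 142, 142, 142, 142, 140, 130, 98, 53, 59, 126, 167, 179, 179, 176, 173, 174, 177, 179, 179, 180, 182, 183, 182]
[[295.70243668 154.79029605]
 [293.86355719 198.91405219]]
294 176
```

View pics/scene5.png

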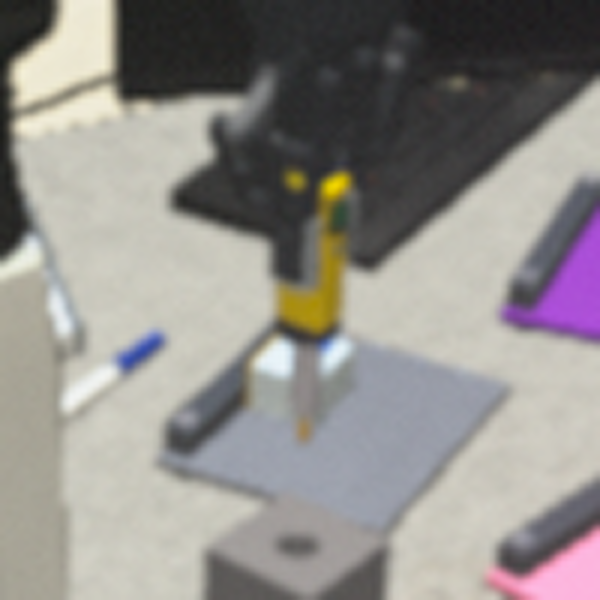

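>>> arm_command(plan="0.006 0.009 0 0;0.012 0.018 0 0;0.013 0.02 0 0;0.013 0.02 0 0;0.013 0.02 0 0;0.013 0.02 0 0;0.013 0.02 0 0;0.013 0.02 0 0;0.012 0.018 0 0;0.0088 0.012 0 0;0.004 0.005 0 0;0 0 0.01 0;0 0 0.02 0;0 0 0.02 0;0 0 0.015 0;0 0 0.008 0;0 0 0.005 0;0 0 0 0;0 0 0 0")

```text
clock: 17.58
tcp_pos: [0.5538, -0.3774, 0.16]
orientation: [3.139, -0.125, 0.002]
contact_force: [0.1, 0.1, -1.3]
grip_width: 0.0196
gripper_force: 43.3
```

```bash
cat > chk.py <<'E'
from h import *
o=r.get_obs(); m=R.from_rotvec(o["orientation"]).as_matrix(); t=o["tcp_pos"]
print(o["clock"],t.round(4),m[:,2].round(4),o["contact_force"].round(2),"tool delta to red",(m.T@(np.array([.552,-.3781,t[2]])-t)).round(4))
s,_,c=grab("scene"); u=pix(c,[t-[0,0,.1027],[.552,-.3781,.042],[.552,-.3781,.052],[.562,-.3781,.042],[.552,-.3681,.042]]); print(u.round(1).tolist())
x0,y0=u[0].astype(int); h=cv2.cvtColor(s,cv2.COLOR_RGB2HSV)
for y in range(y0-9,y0+10): print(y,x0-8,"  ".join("%3d/%3d/%3d"%tuple(h[y,x]) for x in range(x0-8,x0+9,1)))
E
python3 chk.py
```

```text
17.575 [ 0.5538 -0.3774  0.16  ] [ 1.1e-03 -6.0e-04 -1.0e+00] [ 0.14  0.1  -1.33] tool delta to red [-0.0018  0.0008 -0.    ]
[[294.3, 182.3], [294.7, 186.3], [294.9, 183.7], [292.2, 185.4], [293.2, 187.6]]
173 286  28/ 15/202   27/ 14/200   25/ 15/200   25/ 17/199   30/ 15/198   30/ 16/196   27/ 15/183   23/ 13/157    9/ 13/141    5/ 11/139   10/ 11/143   27/ 13/171   30/ 16/197   28/ 15/203   28/ 16/203   30/ 14/200   25/ 15/201
174 286  25/ 15/202   25/ 15/203   21/ 16/201   25/ 14/198   30/ 15/200   25/ 14/198   27/ 14/185   21/ 11/157   13/ 13/142    0/  7/138   13/ 13/142   23/ 14/169   23/ 15/199   25/ 16/205   26/ 18/202   23/ 16/201   28/ 16/201
175 286  28/ 15/204   25/ 16/204   25/ 15/202   30/ 14/203   27/ 14/202   28/ 15/200   25/ 15/187   15/ 13/159    5/ 11/143    6/  9/139   10/ 11/140   21/ 15/172   27/ 14/198   24/ 17/205   28/ 16/201   23/ 16/204   25/ 16/202
176 286  26/ 17/206   25/ 15/205   25/ 16/205   25/ 16/207   25/ 15/203   27/ 14/194   26/ 12/167   12/  9/144   10/ 11/141    0/  9/138    6/  9/138   20/ 14/168   24/ 18/197   28/ 15/203   30/ 15/199   28/ 1
[... 2738 characters left out ...]
138  102/  9/143
189 286  30/ 19/158   50/  9/164   60/  6/165   70/  9/169   75/  9/173   94/ 11/181   93/ 14/194   95/ 16/207   97/ 15/214   99/ 19/225   99/ 24/225   97/ 22/198   90/ 13/159   72/  9/142   60/  4/134   68/  8/135   99/ 13/139
190 286  33/ 19/157   54/  8/163   60/  8/165   66/  8/164   60/  8/165   60/  6/167   75/  9/168   70/  9/171   72/  7/173   93/ 14/182   90/ 13/180   86/ 11/158   60/  5/140   66/  9/136   68/  7/137   68/  7/137  107/ 13/139
191 286  27/ 17/154   55/  9/165   54/  8/165   66/  8/166   72/  8/167   72/  8/166   65/  9/166   60/  8/165   60/  6/163   70/  9/164   72/  8/154   60/  5/140   60/  6/136   60/  6/136   72/  9/139   98/  7/143  109/ 18/153
```

>>> arm_command(plan="-0.0007 0 0.002 0;0 0 0.002 0;0 0 0.002 0;0 0 0.002 0;0 0 0.002 0;0 0 0.001 0;0 0 0.001 0;0 0 0 0;0 0 0 0;0 0 0 0")

```text
clock: 18.88
tcp_pos: [0.5528, -0.3771, 0.1474]
orientation: [3.139, -0.125, 0.0]
contact_force: [0.0, 0.1, -1.4]
grip_width: 0.0196
gripper_force: 43.3
```

>>> arm_command(plan="0 0 0.001 0;0 0 0.001 0;0 0 0.001 0;0 0 0 0;0 0 0 0;0 0 0 0;0 0 0 0")

```text
clock: 19.75
tcp_pos: [0.5528, -0.3771, 0.1444]
orientation: [3.139, -0.125, 0.0]
contact_force: [0.3, 0.1, -1.6]
grip_width: 0.0196
gripper_force: 43.4
```

>>> arm_command(plan="0 0 0.001 0;0 0 0.001 0;0 0 0 0;0 0 0 0;0 0 0 0;0 0 0 0")

```text
clock: 20.5
tcp_pos: [0.5528, -0.3771, 0.1423]
orientation: [3.139, -0.125, 0.0]
contact_force: [-0.4, 0.3, 0.2]
grip_width: 0.0197
gripper_force: 43.5
```

>>> arm_command(plan="0 0 0.001 0;0 0 0.0005 0;0 0 0 0;0 0 0 0;0 0 0 0;0 0 0 0")

```text
clock: 21.25
tcp_pos: [0.5528, -0.3771, 0.1408]
orientation: [3.139, -0.125, 0.0]
contact_force: [-0.6, 0.5, 0.0]
grip_width: 0.0195
gripper_force: 43.5
```

```bash
python3 - <<'E'
from h import *
F=[];
for i in range(12):
    p,d,c=grab("wrist" if i%2 else "scene"); F.append(r.get_obs()["contact_force"])
    if i==0: np.savez("s6.npz",p=p)
print(np.mean(F,0),np.std(F,0)/3.4)
o=r.get_obs();t=o["tcp_pos"];print(t)
H,S,V=cv2.cvtColor(p,cv2.COLOR_RGB2HSV).transpose(2,0,1).astype(int)
# wrist: block check via red/blue visible & bar dark
for n,m in(("red",((H<10)|(H>170))&(S>120)&(V>90)),("blue",(H>95)&(H<125)&(S>120)&(V>120))):
    for ce,a,_ in blob(m,3): print(n,ce,a,onz(c,ce,.042).round(4))
print(pix(c,[[.552,-.3781,.042],[.5508,-.4011,.042]]))
q=np.load("s6.npz")["p"]; cs=eyes.calibration("scene"); h=cv2.cvtColor(q,cv2.COLOR_RGB2HSV); print(pix(cs,[[.552,-.3781,.042]]))
for y in range(180,190): print(y,"  ".join("%3d/%3d/%3d"%tuple(h[y,x]) for x in range(290,301)))
E
```

```text
[-0.01057618  0.26639426  0.8652716 ] [0.18823367 0.18919415 0.10649838]
[ 0.55276026 -0.37709179  0.14081022]
red [277.9 210.8] 36 [[ 0.5544 -0.378   0.042 ]]
blue [274.8  62.8] 788 [[ 0.6628 -0.3845  0.042 ]]
blue [306.6 209.9] 93 [[ 0.5533 -0.401   0.042 ]]
[[278.29731811 213.63191188]
 [306.8442281  212.8861524 ]]
[[294.74582264 186.30070061]]
180  22/ 36/133   25/ 37/166   38/ 16/176  100/  5/158  160/  5/142    0/  9/139    5/ 11/136   10/  5/149   30/  6/175   26/ 11/190   30/ 11/193
181  27/ 37/177   36/ 17/214   90/ 11/218  101/ 15/185    0/  5/146   10/ 11/138   10/  5/140  108/ 22/173  105/ 25/200  104/ 17/197   96/  7/191
182  39/ 16/218   94/  8/236   99/ 18/233  102/ 20/194    0/  5/147  174/  9/139  115/ 20/151  108/ 55/205  105/ 56/232  103/ 41/231  103/ 28/227
183  93/ 11/238   99/ 15/245  101/ 18/241  101/ 26/208    0/  3/148  173/  7/138  111/ 50/170  109/ 93/223  107/ 83/240  104/ 47/244  104/ 21/244
184  99/ 15/245   99/ 17/247  101/ 18/244  102/ 21/221   22/ 17/161   16/ 22/152  107/ 36/196  106/ 62/233  104/ 56/242  103/ 33/246  100/ 19/245
185 100/ 16/246   99/ 17/246  102/ 16/244  150/  8/222    9/ 63/189   12/ 54/178  104/ 13/212  103/ 22/242  101/ 22/245  101/ 20/245   98/ 20/234
186 100/ 16/246   99/ 17/246  104/ 14/244  173/ 25/233    4/ 94/224    6/ 80/208  155/  7/222  102/ 16/245   99/ 18/246   99/ 18/235   95/ 22/201
187 101/ 18/244   98/ 16/244  104/ 14/243  169/ 15/235  178/ 47/233  176/ 28/229  120/  7/235  101/ 17/244   98/ 20/234   97/ 22/201   86/ 13/160
188  95/ 21/218   95/ 22/223  101/ 18/231  111/  8/233  144/  6/231  116/  8/237  105/ 15/243   97/ 20/234   97/ 22/201   83/ 13/162   60/  7/139
189  79/ 12/173   86/ 11/180   93/ 14/194   98/ 15/206  103/ 16/217   97/ 19/225   99/ 24/225   97/ 22/199   83/ 14/162   72/  9/140   53/  7/137
```

```bash
python3 -c "
from h import *
print(ticket.hand_in())"
```

```text
the job is handed in; nothing more can be done
None
```

I handed the job in at about 22 s with the brass side flush on the bar (about 0.2° off) and the pen held upright on the red spot, its tip about 4 mm in at roughly 2.3 N; the hand-in gave no verdict.

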